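# Tip the ball out of the lidded scoop

## Robot

A 7-joint arm with a two-finger parallel gripper is mounted at the origin on the work surface; the furniture and walls round the work are solid. World frame = base frame: x ahead of the robot, y to its left, z up, the work surface at z = 0. Lengths are in m, angles in degrees, forces in N, time in s.
With the tool pointing down it reaches from about 0.425 to 0.875 m from the base axis. Payload 4.7 kg.
Tool frame: the origin (TCP) lies midway between the tips of the shut fingers; the grasp point (between the pads) lies 19 mm behind it; z points along the fingers, x is the direction in which the jaws open and shut, and the axes are right-handed (so a half turn about z gives the same grasp; the last joint's range is limited). The gripper opens to 87 mm and grips with 3 to 60 N. Pads are 19 mm wide; open, the fingers measure 117 mm over their backs; the gripper's body (75 mm by 190 mm) begins 51 mm behind the grasp point.
Start: joints at [71.683, 18.392, -4.016, 83.108, 1.295, 78.541, -3.26], TCP at [0.213, -0.614, 0.223] pointing down, gripper open.
Joint ranges: [-163.93, 163.93], [-17.29, 119.83], [-79.2, 71.16], [3.27, 140.29], [-89.18, 269.18], [5.43, 117.66], [-154.24, 154.24]. Speed limits (degrees/s): [147.25, 147.25, 180, 180, 180, 180, 180].

## Interface

Orientations are given as [roll, pitch, yaw] about the fixed x, y, z axes, in that order (R = Rz(yaw) Ry(pitch) Rx(roll)).
In Python, from cell import env gives the robot as it stands.
- The arm moves only by the tool carry_out, never from a script. Its argument "plan" is a list of rows, each an object with "grip": the closure, from 0 (fully open) to 1 (shut); "dp": the shift along the tool's x, y, z in m, a list of three; "rotation": the turn, a rotation vector about the tool's x, y, z in degrees, a list of three. In form: [{"grip": grip, "dp": [dx, dy, dz], "rotation": [wx, wy, wz]}, ...]. A call has 1 to 8 rows; each row shifts and turns the pose as measured when the row begins, along the tool's axes as they then stand; what a row does not reach is not made up. A row lasts 1/12 s, in which the tool goes at most 41.7 mm and 7.16 degrees, less where a joint would pass 70% of its speed; a pose out of reach is approached as far as the arm can. A call is refused whole if a number of a shift passes 0.0417 or a number of a turn 7.16, either way. A call with a gripper value outside its range is refused whole. The fingers move at their own pace and stop on an object; "force" is the grip in N (left out, the last holds). Time passes only in rows, so rows that do not move let the fingers close. It gives the time, the measured TCP pose, the force and the opening at its end, in the units of the state.
- env.get_obs(): the state, without advancing time (a new reading comes with each control period).
- env.read_camera(name): name is "side" or "top" or "wrist"; returns the picture (384x512x3 uint8, red, green, blue); there is no depth.
- env.camera_params(name): a dict with "fx", "fy", "cx", "cy" (pixels), "k1" (the pictures are not rectified: a ray, as slopes to the right and down, at radius r is drawn at 1 + k1 r^2 times it, then the intrinsics apply), "R" (3x3) and "t" (3): a world point X has camera coordinates R X + t. Camera axes: x right, y down, z forward; pixel columns grow to the right and rows downward; lengths in m; the calibration is good to about 2 mm. A picture is of the moment at which its call begins: read the wrist's pose just before it. camera_params takes no time and is no camera call; for the wrist camera it gives the pose at the moment of the call.
- env.sign_off(): hands the job in, once; it reports no verdict.
The state is a dict: "time_s": time; "qpos": joint angles; "joint_velocities": joint speeds; "effort": joint torques, N m; "tool_pos": TCP position; "tool_rot": TCP orientation; "force": force on the tool from outside, world axes, zero at the start; "wrist_torque": the same for the moment, N m; "grip_width": finger opening in m.
Only numpy, scipy, OpenCV 4.12 (cv2) and the standard library are available. Lean on these libraries where they do the work, as an engineer would, in place of code of your own. Each camera call takes 0.05 s, during which the arm holds its last target. There are 200 camera calls.

## Task

A grinding ball lies in the small metal scoop with the loose sliding lid. Pick the scoop up from the desk with the fingers pinching lid and body together, so that the lid stays shut on the way, and stand it in the long compartment of the two-part tray. While it stands there slide the lid well back by its rib, then lift and tip the scoop so that the ball rolls over the open lip into the short compartment, and stand the scoop upright in the long compartment again.

Things in the scene. Friction and masses are not known exactly. Their poses are not given: they have to be found in the camera images.
- scoop: Bare-metal box scoop, 100 mm (x) x 50 (y) x 28 high, 34 with lid, about 0.19 kg, loose, upright on the desk. Origin: centre of underside, z up, +x to the pouring lip. Walls 3, floor 4 mm: level from the rear wall to x = -10, then a 17 degree ramp up to the lip at x = 50, height 22; no end wall over the lip. With the lid back, tilted lip-down 30 to 45 degrees, the ball rolls out.
- scoop_lid (a joint): How far the scoop's lid is slid back, m: 0 shut, grows towards the scoop's -x end, stop at 0.055. Slides lightly (0.3 N), stays where left, cannot come off. A plate 100 x 50 x 5 mm, 29 to 34 mm above the underside, its long edges flush with the scoop's long sides: fingers closing along the scoop's y with pads about 20 to 34 mm above the underside pinch lid and body at once.
- lid_rib (a point): Top centre of the dark rib standing on the lid, by which it is pushed or pinched: 30 mm along the scoop's y, 6 mm along its x, from 34 to 48 mm above the scoop's underside; at scoop x = 30 mm when shut, moving to -x with the lid.
- tray: Grey two-part tray, 235 mm (x) x 160 (y), walls 25 high and 5 thick, floor 4 thick, fixed. Origin: centre of underside; +x from the long to the short compartment, roughly away from the robot (within 9 degrees). Inside: long compartment x = -112.5 to 27.5 mm, y = -75 to 75; short one x = 32.5 to 112.5, same width; the divider between is as high as the walls.
- ball_center (a point): Centre of the steel grinding ball, 16 mm diameter, 20 g; at the start loose inside the scoop under the lid (out of sight), on the level part of its floor.
Things that resemble listed ones, but are neither listed nor needed, are in the scene too. Of the things that look like the scoop, take the one that is farthest to the robot's left at the start.

How it is judged:
By the outcome, as a careful person would: the job done as asked, in the order asked, and still so for the second after the job is handed in, with the robot touching nothing.
It also fails if it takes over 58 s, if anything falls off the work surface, if the arm or the gripper's body presses on something with over 40 N, if the wrist force passes 120 N, or if a joint passes its speed limit or range.

## Working session

There is one attempt and no reset: what is moved stays moved. The work goes in short steps, Python scripts to look and compute and a tool call to move; the robot and the scene stay as the last step left them, time stands still between calls to the robot, and variables do not carry over. Pictures are saved under pics/ and viewed, about 8 in all and at most 12, crops included, and the job is handed in when it is done.

Besides the shell and the picture viewer there is one more tool, called after "Call:" as name(argument=value, ...) on one line, values as JSON. carry_out: Moves the arm, as the interface text tells. Its arguments: {"type":"object","properties":{"plan":{"type":"array","items":{"type":"object","properties":{"grip":{"type":"number"},"dp":{"type":"array","items":{"type":"number"}},"rotation":{"type":"array","items":{"type":"number"}}}}},"force":{"type":"number"}},"required":["plan"]}

```bash
ls; mkdir -p pics; cat > h.py <<'E'
import numpy as np, cv2
from cell import env
from scipy.spatial.transform import Rotation as Ro
def snap(n,f=None):
    p=env.camera_params(n); im=env.read_camera(n)
    if f: cv2.imwrite('pics/'+f,im[:,:,::-1])
    return im,p
def K(p): return np.array([[p['fx'],0,p['cx']],[0,p['fy'],p['cy']],[0,0,1.]]),np.array([p['k1'],0,0,0.])
def ray(p,uv):
    k,d=K(p); a=cv2.undistortPoints(np.array(uv,float).reshape(-1,1,2),k,d)[:,0]
    R=np.array(p['R']);t=np.array(p['t'])
    return -R.T@t, np.c_[a,np.ones(len(a))]@R
def onz(p,uv,z):
    o,d=ray(p,uv); return o+d*((z-o[2])/d[:,2])[:,None]
def proj(p,X):
    k,d=K(p); return cv2.projectPoints(np.array(X,float).reshape(-1,1,3),cv2.Rodrigues(np.array(p['R']))[0],np.array(p['t'],float),k,d)[0][:,0]
E
python3 - <<'E'
from h import *
a,_=snap('top','top.png');b,p=snap('side','side.png')
o=env.get_obs();print(o)
for n in('top','side','wrist'):
    p=env.camera_params(n);R=np.array(p['R']);print(n,p['fx'],p['k1'],-R.T@np.array(p['t']),R[2])
E
```

```text
pics
{'time_s': 0.1, 'qpos': array([71.68266467, 18.43525409, -4.01510837, 83.16747634,  1.29420282,
       78.5390525 , -3.26055318]), 'joint_velocities': array([-0.05231563, -0.13768692, -0.02435115, -0.24618544,  0.11308912,
       -0.06180329, -0.03420716]), 'effort': array([ 2.19328622e-04, -4.92570484e+01, -4.05463949e-01, -3.13399386e+01,
       -6.41029654e-02,  3.94587731e-02,  4.10785799e-05]), 'tool_pos': array([ 0.21275862, -0.61368486,  0.22156961]), 'tool_rot': array([ 1.79995315e+02,  9.66008119e-02, -7.08741974e+01]), 'force': array([-0.01513903, -0.73344417, -0.46824259]), 'wrist_torque': array([-0.02878049,  0.02910719,  0.04858412]), 'grip_width': 0.08699570077099322}
top 365.8511192925021 0.01678532538185238 [ 0.30826617 -0.21061322  0.88118963] [ 0.22075483  0.00952418 -0.97528283]
side 383.7660284505959 -0.10837527384954977 [0.44276445 0.53684941 0.50522271] [ 0.065195   -0.86416692 -0.49896408]
wrist 291.2296538721203 -0.02201368391582198 [ 0.27906267 -0.59214916  0.38369742] [-0.24096283 -0.08314965 -0.9669659 ]
```

View pics/top.png

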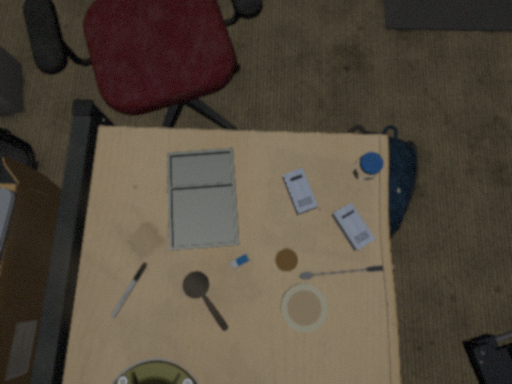

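View pics/side.png

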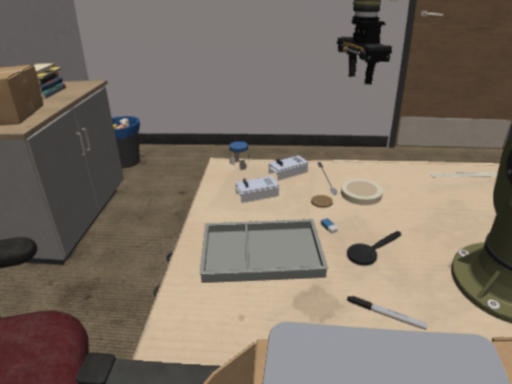

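Two scoop-like things in the top view: (299,191) and (352,227). Image left is the robot's left, so the first is the one. The tray is at (203,198). I'll confirm this in an enlarged crop with measurements.

```bash
python3 - <<'E'
from h import *
im=cv2.imread('pics/top.png');p=env.camera_params('top')
c=im[140:260,160:400]; cv2.imwrite('pics/c1.png',cv2.resize(c,None,fx=3.3,fy=3.3,interpolation=cv2.INTER_CUBIC))
b,g,r=[im[:,:,i].astype(int) for i in range(3)]
m=((b-r>-5)&(b>130)).astype(np.uint8)
for c in cv2.findContours(m,0,2)[0]:
    if cv2.contourArea(c)<150: continue
    q=cv2.boxPoints(cv2.minAreaRect(c)); X=onz(p,q,.034); print('lid',q.round(1).tolist(),X.mean(0).round(4),[np.linalg.norm(X[i]-X[i-1]).round(4) for i in range(2)], [np.degrees(np.arctan2(*(X[i]-X[i-1])[1::-1])).round(1) for i in range(2)])
m=((b-r>-25)&(b>70)).astype(np.uint8);m[:, :150]=0;m[:,250:]=0;m[:145]=0;m[255:]=0
m=cv2.morphologyEx(m,3,np.ones((5,5)))
for c in cv2.findContours(m,0,2)[0]:
    if cv2.contourArea(c)<1500: continue
    q=cv2.boxPoints(cv2.minAreaRect(c)); X=onz(p,q,.02); print('tray',q.round(1).tolist(),X.round(4).tolist(),X.mean(0).round(4),[np.linalg.norm(X[i]-X[i-1]).round(4) for i in range(2)], [np.degrees(np.arctan2(*(X[i]-X[i-1])[1::-1])).round(1) for i in range(2)])
E
```

```text
lid [[334.20001220703125, 212.8000030517578], [350.29998779296875, 202.3000030517578], [373.79998779296875, 238.1999969482422], [357.70001220703125, 248.8000030517578]] [ 0.421  -0.4331  0.034 ] [np.float64(0.0966), np.float64(0.0464)] [np.float64(32.8), np.float64(-55.4)]
lid [[283.70001220703125, 174.6999969482422], [301.6000061035156, 167.60000610351562], [316.5, 204.8000030517578], [298.6000061035156, 212.0]] [ 0.5019 -0.308   0.034 ] [np.float64(0.0961), np.float64(0.0469)] [np.float64(22.2), np.float64(-65.8)]
tray [[162.3000030517578, 151.60000610351562], [233.10000610351562, 147.3000030517578], [239.10000610351562, 246.10000610351562], [168.3000030517578, 250.39999389648438]] [[0.5898, 0.0308, 0.02], [0.6068, -0.1433, 0.02], [0.3652, -0.1686, 0.02], [0.35, -0.0048, 0.02]] [ 0.478  -0.0715  0.02  ] [np.float64(0.2424), np.float64(0.1749)] [np.float64(8.4), np.float64(-84.4)]
```

View pics/c1.png

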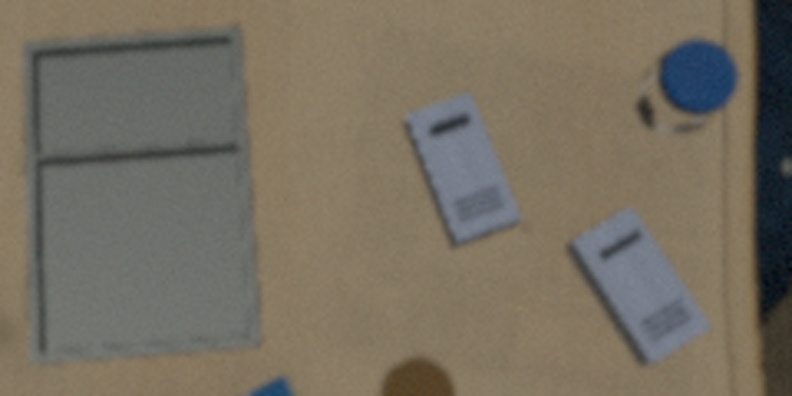

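The crop shows the chosen scoop at crop (462,168), which is image (300,191), with its rib at the far end. The look-alike at crop (640,285) lies further right. The tray's divider is at crop y≈153, towards the far end.

```bash
cat >> h.py <<'E'
def mv(tcp,yaw,pr=True):
    "shift in tool axes needed to reach world tcp, and turn to tool-down at yaw"
    o=env.get_obs(); R=Ro.from_euler('xyz',o['tool_rot'],degrees=True); T=Ro.from_euler('xyz',[180,0,yaw],degrees=True)
    print('t',round(o['time_s'],2),'pos',o['tool_pos'].round(4),'rot',o['tool_rot'].round(2),'q',o['qpos'].round(1),'w',round(o['grip_width'],4),'F',o['force'].round(1))
    print('dp',(R.inv().apply(np.array(tcp)-o['tool_pos'])).round(4),'turn',(R.inv()*T).as_rotvec(degrees=True).round(2))
E
python3 - <<'E'
from h import *
p=env.camera_params('top')
q=[(167.6,152.7),(232.7,148.5),(238.2,244.5),(170.6,249.1)]
X=onz(p,q,.025);print(X.round(4),X.mean(0))
for a,b in((3,0),(2,1),(0,1),(3,2)):
    d=X[b]-X[a];print(np.linalg.norm(d).round(4),np.degrees(np.arctan2(d[1],d[0])).round(1))
mv([.502,-.308,.15],-68)
E
```

```text
[[ 0.5858  0.0163  0.025 ]
 [ 0.602  -0.1428  0.025 ]
 [ 0.3685 -0.1666  0.025 ]
 [ 0.3529 -0.011   0.025 ]] [ 0.47730593 -0.07602171  0.025     ]
0.2345 6.7
0.2347 5.8
0.1599 -84.2
0.1565 -84.3
t 0.1 pos [ 0.2128 -0.6137  0.2216] rot [ 1.800e+02  1.000e-01 -7.087e+01] q [71.7 18.4 -4.  83.2  1.3 78.5 -3.3] w 0.087 F [-0.  -0.7 -0.5]
dp [-0.1939 -0.3734  0.0719] turn [ 0.    0.1  -2.87]
```

Call:
carry_out(plan=[{"grip": 0,"dp": [-0.018,-0.035,0.006],"rotation": [0,0,0]},{"grip": 0,"dp": [-0.018,-0.035,0.006],"rotation": [0,0,0]},{"grip": 0,"dp": [-0.018,-0.035,0.006],"rotation": [0,0,0]},{"grip": 0,"dp": [-0.018,-0.035,0.006],"rotation": [0,0,0]},{"grip": 0,"dp": [-0.018,-0.035,0.006],"rotation": [0,0,0]},{"grip": 0,"dp": [-0.018,-0.035,0.006],"rotation": [0,0,0]},{"grip": 0,"dp": [-0.018,-0.035,0.006],"rotation": [0,0,0]},{"grip": 0,"dp": [-0.018,-0.035,0.006],"rotation": [0,0,0]}], force=40)

```text
time_s: 0.77
tool_pos: [0.4264, -0.388, 0.1667]
tool_rot: [179.5, 0.1, -72.3]
force: [0.4, -0.5, -0.3]
grip_width: 0.087
```

```bash
python3 -c "
from h import *
mv([.502,-.308,.15],-68)"
```

```text
t 0.77 pos [ 0.4264 -0.388   0.1667] rot [ 1.7946e+02  1.0000e-01 -7.2310e+01] q [ 52.1  12.4 -14.5  97.4   3.7  71.  -35.6] w 0.087 F [ 0.4 -0.5 -0.3]
dp [-0.0532 -0.0965  0.0159] turn [ 0.53  0.12 -4.31]
```

Call:
carry_out(plan=[{"grip": 0,"dp": [-0.018,-0.033,0.005],"rotation": [0.2,0,-1.5]},{"grip": 0,"dp": [-0.018,-0.033,0.005],"rotation": [0.2,0,-1.5]},{"grip": 0,"dp": [-0.012,-0.022,0.004],"rotation": [0.1,0,-1]},{"grip": 0,"dp": [0,0,0],"rotation": [0,0,0]},{"grip": 0,"dp": [0,0,0],"rotation": [0,0,0]}])

```text
time_s: 1.18
tool_pos: [0.5023, -0.2966, 0.1481]
tool_rot: [-179.9, 0.6, -67.1]
force: [-0.4, -0.8, -0.1]
grip_width: 0.0873
```

```bash
python3 - <<'E'
from h import *
mv([.502,-.308,.15],-68)
im,p=snap('wrist','w1.png')
print(proj(p,[[.502,-.308,.034]]))
E
```

```text
t 1.18 pos [ 0.5023 -0.2966  0.1481] rot [-179.88    0.58  -67.11] q [ 44.8  14.4 -19.2  97.5   4.5  69.2 -42.6] w 0.0873 F [-0.4 -0.8 -0.1]
dp [ 0.0104  0.0047 -0.0021] turn [-0.11  0.58  0.88]
[[271.41296035 198.91178914]]
```

View pics/w1.png

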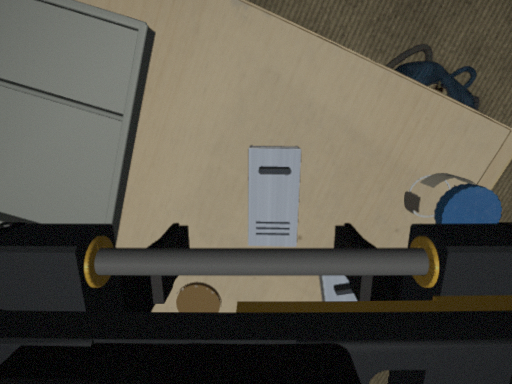

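The wrist view shows the scoop between the jaws, with lid corners near (249,147), (300,147), (298,245) and (248,246), and the rib at (275,170). I'll refine the pose from those.

```bash
python3 - <<'E'
from h import *
im=cv2.imread('pics/w1.png');p=env.camera_params('wrist')
b,g,r=[im[:,:,i].astype(int) for i in range(3)]
m=((b-r>5)&(b>80)).astype(np.uint8);m[:120]=0;m[244:]=0;m[:,:230]=0;m[:,320:]=0
L=[];Rr=[];
for y in range(152,240,2):
    x=np.where(m[y])[0]
    if len(x): L.append((x[0]-.5,y));Rr.append((x[-1]+.5,y))
T=[(x,np.where(m[:,x])[0][0]-.5) for x in range(254,296,2)]
def ln(P):
    X=onz(p,P,.034)[:,:2];c=X.mean(0);d=np.linalg.svd(X-c)[2][0];d*=np.sign(d[0] if abs(d[0])>.5 else d[1]);return c,d,X
for n,P in(('L',L),('R',Rr),('T',T)):
    c,d,X=ln(P);print(n,c.round(4),np.degrees(np.arctan2(d[1],d[0])).round(2),np.abs((X-c)@[-d[1],d[0]]).max().round(4))
cl,dl,_=ln(L);cr,dr,_=ln(Rr);ct,_,_=ln(T)
d=dl+dr;d/=np.linalg.norm(d);n=np.array([-d[1],d[0]])
print('width',(cl-cr)@n)
mid=(cl+cr)/2; C=mid+d*((ct-mid)@d-.05); yaw=np.degrees(np.arctan2(d[1],d[0]));print('centre',C,yaw)
dark=((im.max(2)<70)).astype(np.uint8);dark[:155]=0;dark[185:]=0;dark[:,:252]=0;dark[:,297:]=0
ys,xs=np.where(dark);print('rib',xs.mean(),ys.mean(),((onz(p,[(xs.mean(),ys.mean())],.045)[0,:2]-C)@np.c_[d,n]).round(4))
mv([*C,.008],yaw-90)
print(proj(p,[[*C,.034]]))
E
```

```text
L [ 0.4964 -0.2854] 22.32 0.0
R [ 0.5155 -0.3301] 21.97 0.0005
T [ 0.5488 -0.2898] 113.98 0.0013
width 0.04851092358598188
centre [ 0.50262398 -0.30910133] 22.144048744282962
rib 274.60804020100505 169.83417085427135 [ 0.0308 -0.0002]
t 1.23 pos [ 0.5024 -0.2962  0.148 ] rot [-179.85    0.61  -67.12] q [ 44.8  14.4 -19.2  97.5   4.5  69.2 -42.6] w 0.087 F [ 0.6  1.7 -0.7]
dp [0.0135 0.0052 0.1399] turn [-0.15  0.62  0.73]
[[273.17800861 199.11014125]]
```

Call:
carry_out(plan=[{"grip": 0,"dp": [0.013,0.005,0.01],"rotation": [-0.15,0.6,0.7]},{"grip": 0,"dp": [0,0,0.03],"rotation": [0,0,0]},{"grip": 0,"dp": [0,0,0.03],"rotation": [0,0,0]},{"grip": 0,"dp": [0,0,0.03],"rotation": [0,0,0]},{"grip": 0,"dp": [0,0,0],"rotation": [0,0,0]},{"grip": 0,"dp": [0,0,0],"rotation": [0,0,0]}])

```text
time_s: 1.73
tool_pos: [0.4971, -0.3273, 0.0443]
tool_rot: [179.8, -0.7, -69.0]
force: [0.7, -0.2, 0.2]
grip_width: 0.087
```

```bash
python3 -c "
from h import *
mv([.5026,-.3091,.008],-67.9)"
```

```text
t 1.73 pos [ 0.4971 -0.3273  0.0443] rot [179.79  -0.67 -68.99] q [ 45.   21.  -17.3 102.1   7.9  57.6 -44.4] w 0.087 F [ 0.7 -0.2  0.2]
dp [-0.0155 -0.0118  0.0361] turn [ 0.21 -0.67 -1.1 ]
```

Call:
carry_out(plan=[{"grip": 0,"dp": [-0.011,-0.008,0],"rotation": [0.2,-0.5,-0.8]},{"grip": 0,"dp": [0,0,0],"rotation": [0,0,0]},{"grip": 0,"dp": [0,0,0],"rotation": [0,0,0]},{"grip": 0,"dp": [0,0,0],"rotation": [0,0,0]}])

```text
time_s: 2.07
tool_pos: [0.501, -0.3179, 0.0483]
tool_rot: [-179.9, -0.4, -68.5]
force: [-0.4, -0.4, 0.5]
grip_width: 0.0868
```

```bash
python3 -c "
from h import *
mv([.5026,-.3091,.008],-67.9)"
```

```text
t 2.07 pos [ 0.501  -0.3179  0.0483] rot [-179.9    -0.43  -68.46] q [ 44.7  20.6 -17.8 102.1   7.5  58.  -44.4] w 0.0868 F [-0.4 -0.4  0.5]
dp [-0.0079 -0.0046  0.0403] turn [-0.1  -0.43 -0.56]
```

Call:
carry_out(plan=[{"grip": 0,"dp": [-0.008,-0.005,0],"rotation": [0,-0.4,-0.5]},{"grip": 0,"dp": [-0.004,-0.002,0.012],"rotation": [0,0,0]},{"grip": 0,"dp": [0,0,0.015],"rotation": [0,0,0]},{"grip": 0,"dp": [0,0,0.014],"rotation": [0,0,0]},{"grip": 0,"dp": [0,0,0.005],"rotation": [0,0,0]},{"grip": 0,"dp": [0,0,0],"rotation": [0,0,0]}])

```text
time_s: 2.57
tool_pos: [0.5081, -0.3019, 0.0041]
tool_rot: [-179.5, -0.4, -67.7]
force: [-0.5, -0.8, 0.1]
grip_width: 0.087
```

```bash
python3 -c "
from h import *
mv([.5026,-.3091,.008],-67.9)"
```

```text
t 2.57 pos [ 0.5081 -0.3019  0.0041] rot [-179.54   -0.43  -67.72] q [ 43.2  23.5 -17.9 104.3   8.7  53.  -46.1] w 0.087 F [-0.5 -0.8  0.1]
dp [ 0.0046  0.0078 -0.0039] turn [-0.46 -0.43  0.19]
```

Call:
carry_out(plan=[{"grip": 0,"dp": [0.005,0.009,-0.005],"rotation": [-0.4,-0.4,0]},{"grip": 0,"dp": [0,0,0],"rotation": [0,0,0]},{"grip": 0,"dp": [0,0,0],"rotation": [0,0,0]}])

```text
time_s: 2.82
tool_pos: [0.5013, -0.3096, 0.0097]
tool_rot: [-180.0, 0.1, -67.6]
force: [-0.3, 1.0, -0.7]
grip_width: 0.0867
```

```bash
python3 -c "
from h import *
mv([.5026,-.3091,.008],-67.9)"
```

```text
t 2.82 pos [ 0.5013 -0.3096  0.0097] rot [-1.7999e+02  6.0000e-02 -6.7620e+01] q [ 44.   23.3 -17.7 103.7   8.5  54.3 -44.9] w 0.0867 F [-0.3  1.  -0.7]
dp [ 0.0001 -0.0014  0.0017] turn [-0.01  0.06  0.28]
```

Good alignment. Closing.

Call:
carry_out(plan=[{"grip": 1,"dp": [0,0,0.001],"rotation": [0,0,0]},{"grip": 1,"dp": [0,0,0],"rotation": [0,0,0]},{"grip": 1,"dp": [0,0,0],"rotation": [0,0,0]},{"grip": 1,"dp": [0,0,0],"rotation": [0,0,0]},{"grip": 1,"dp": [0,0,0],"rotation": [0,0,0]},{"grip": 1,"dp": [0,0,0],"rotation": [0,0,0]}], force=35)

```text
time_s: 3.32
tool_pos: [0.5024, -0.3114, 0.0111]
tool_rot: [-179.9, -0.2, -67.7]
force: [-0.3, 1.8, 0.4]
grip_width: 0.0546
```

```bash
python3 -c "
from h import *
mv([.5026,-.3091,.108],-67.9)"
```

```text
t 3.32 pos [ 0.5024 -0.3114  0.0111] rot [-1.7985e+02 -1.6000e-01 -6.7720e+01] q [ 44.1  23.2 -17.7 103.7   8.5  54.2 -44.9] w 0.0546 F [-0.3  1.8  0.4]
dp [-0.0018 -0.0013 -0.0969] turn [-0.15 -0.16  0.18]
```

Call:
carry_out(plan=[{"grip": 1,"dp": [0,0,0.005],"rotation": [0,0,0]},{"grip": 1,"dp": [0,0,0.002],"rotation": [0,0,0]},{"grip": 1,"dp": [0,0,0],"rotation": [0,0,0]},{"grip": 1,"dp": [0,0,0],"rotation": [0,0,0]},{"grip": 1,"dp": [0,0,0],"rotation": [0,0,0]}])

```text
time_s: 3.73
tool_pos: [0.5031, -0.3111, 0.0081]
tool_rot: [-179.9, -0.2, -67.8]
force: [-0.3, 0.2, 2.4]
grip_width: 0.05
```

```bash
python3 -c "
from h import *
mv([.5026,-.3091,.108],-67.9)"
```

```text
t 3.73 pos [ 0.5031 -0.3111  0.0081] rot [-179.88   -0.19  -67.76] q [ 43.9  23.5 -17.6 103.7   8.6  53.9 -45.1] w 0.05 F [-0.3  0.2  2.4]
dp [-0.0017 -0.0005 -0.0999] turn [-0.12 -0.19  0.14]
```

Call:
carry_out(plan=[{"grip": 1,"dp": [0,0,-0.015],"rotation": [0,0,0]},{"grip": 1,"dp": [0,0,-0.025],"rotation": [0,0,0]},{"grip": 1,"dp": [0,0,-0.025],"rotation": [0,0,0]},{"grip": 1,"dp": [0,0,-0.02],"rotation": [0,0,0]},{"grip": 1,"dp": [0,0,0],"rotation": [0,0,0]},{"grip": 1,"dp": [0,0,0],"rotation": [0,0,0]}])

```text
time_s: 4.23
tool_pos: [0.4989, -0.3086, 0.0884]
tool_rot: [179.8, 0.4, -67.7]
force: [-0.4, 0.9, -3.5]
grip_width: 0.0501
```

```bash
python3 -c "
from h import *
mv([.4502,-.0889,.1],-84)"
```

```text
t 4.23 pos [ 0.4989 -0.3086  0.0884] rot [179.76   0.39 -67.73] q [ 44.9  18.  -18.5 100.5   6.2  63.  -43.4] w 0.0501 F [-0.4  0.9 -3.5]
dp [-0.2218 -0.0382 -0.0102] turn [ 0.3   0.35 16.28]
```

Call:
carry_out(plan=[{"grip": 1,"dp": [-0.02,-0.004,-0.001],"rotation": [0,0,1.5]},{"grip": 1,"dp": [-0.028,-0.004,-0.001],"rotation": [0,0,2]},{"grip": 1,"dp": [-0.03,-0.003,-0.002],"rotation": [0,0,2.2]},{"grip": 1,"dp": [-0.03,-0.001,-0.002],"rotation": [0,0,2.2]},{"grip": 1,"dp": [-0.03,0,-0.002],"rotation": [0,0,2.2]},{"grip": 1,"dp": [-0.03,0.002,-0.002],"rotation": [0,0,2.2]},{"grip": 1,"dp": [-0.025,0.003,-0.001],"rotation": [0,0,2]},{"grip": 1,"dp": [-0.012,0.002,0],"rotation": [0,0,1]}])

```text
time_s: 4.9
tool_pos: [0.439, -0.1035, 0.0855]
tool_rot: [178.8, 0.7, -84.3]
force: [-0.0, 0.3, -1.7]
grip_width: 0.05
```

Call:
carry_out(plan=[{"grip": 1,"dp": [0,0,0],"rotation": [0,0,0]},{"grip": 1,"dp": [0,0,0],"rotation": [0,0,0]}])

```text
time_s: 5.07
tool_pos: [0.4361, -0.0999, 0.0824]
tool_rot: [178.5, 0.9, -84.0]
force: [0.7, 0.5, -2.8]
grip_width: 0.0498
```

```bash
python3 -c "
from h import *
mv([.4502,-.0889,.1],-84)"
```

```text
t 5.07 pos [ 0.4361 -0.0999  0.0824] rot [178.49   0.85 -83.98] q [ 34.5   3.4 -25.1 118.1   1.2  60.5 -75.2] w 0.0498 F [ 0.7  0.5 -2.8]
dp [-0.0097 -0.0147 -0.0179] turn [1.51 0.85 0.03]
```

Call:
carry_out(plan=[{"grip": 1,"dp": [-0.009,-0.014,0],"rotation": [1.5,0.8,0]},{"grip": 1,"dp": [-0.002,-0.003,0],"rotation": [0,0,0]},{"grip": 1,"dp": [0,0,0],"rotation": [0,0,0]},{"grip": 1,"dp": [0,0,0],"rotation": [0,0,0]}])

```text
time_s: 5.4
tool_pos: [0.4508, -0.0911, 0.0789]
tool_rot: [179.7, 0.1, -84.1]
force: [0.3, 0.3, -3.4]
grip_width: 0.05
```

```bash
python3 - <<'E'
from h import *
mv([.4502,-.0889,.1],-84)
im,p=snap('top'); w,_=snap('wrist')
cv2.imwrite('pics/c2.png',np.hstack([cv2.resize(im[135:265,130:290],(600,488))[:,:400*2],cv2.resize(w[100:300],(0,0),fx=.01,fy=.01)[:1]*0])[:,:,::-1] if 0 else cv2.resize(im[135:265,140:290],None,fx=4,fy=4,interpolation=2)[:,:,::-1])
E
```

```text
t 5.4 pos [ 0.4508 -0.0911  0.0789] rot [ 1.7973e+02  1.0000e-01 -8.4120e+01] q [ 33.4   4.1 -25.9 117.8   2.1  58.8 -77.6] w 0.05 F [ 0.3  0.3 -3.4]
dp [-0.0022  0.0005 -0.0211] turn [ 0.27  0.1  -0.12]
```

View pics/c2.png

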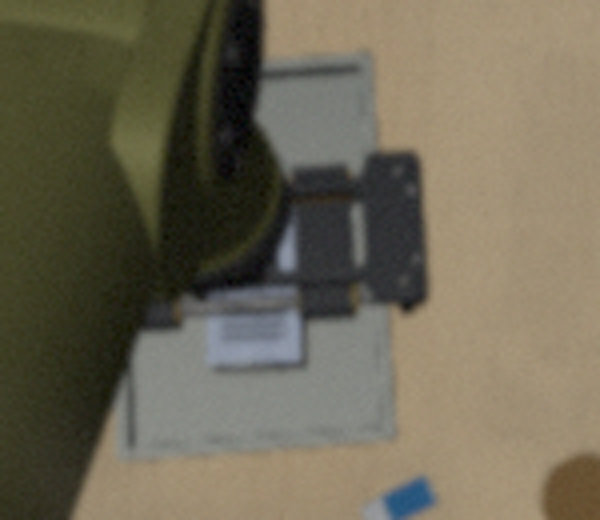

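The top crop shows the scoop held above the long compartment, with the lid end at crop (255,365) clear of the near wall at y≈445. Now lowering it.

Call:
carry_out(plan=[{"grip": 1,"dp": [-0.002,0,0.01],"rotation": [0,0,0]},{"grip": 1,"dp": [0,0,0.015],"rotation": [0,0,0]},{"grip": 1,"dp": [0,0,0.015],"rotation": [0,0,0]},{"grip": 1,"dp": [0,0,0.012],"rotation": [0,0,0]},{"grip": 1,"dp": [0,0,0.006],"rotation": [0,0,0]},{"grip": 1,"dp": [0,0,0],"rotation": [0,0,0]},{"grip": 1,"dp": [0,0,0],"rotation": [0,0,0]}])

```text
time_s: 6.08
tool_pos: [0.4492, -0.0928, 0.0162]
tool_rot: [179.7, 0.1, -84.5]
force: [0.6, -0.3, -1.7]
grip_width: 0.0498
```

```bash
python3 -c "
from h import *
mv([.4502,-.0889,.012],-84)"
```

```text
t 6.08 pos [ 0.4492 -0.0928  0.0162] rot [ 1.7967e+02  8.0000e-02 -8.4510e+01] q [ 32.6   9.5 -25.6 120.8   5.3  51.  -80.5] w 0.0498 F [ 0.6 -0.3 -1.7]
dp [-0.0037 -0.0013  0.0042] turn [ 0.33  0.08 -0.51]
```

Call:
carry_out(plan=[{"grip": 1,"dp": [0,0,0.004],"rotation": [0,0,0]},{"grip": 1,"dp": [0,0,0.002],"rotation": [0,0,0]},{"grip": 1,"dp": [0,0,0],"rotation": [0,0,0]},{"grip": 1,"dp": [0,0,0],"rotation": [0,0,0]}])

```text
time_s: 6.42
tool_pos: [0.4509, -0.0933, 0.0134]
tool_rot: [179.8, -0.0, -84.6]
force: [0.9, 0.8, -1.9]
grip_width: 0.0496
```

```bash
python3 -c "
from h import *
mv([.4502,-.0889,.012],-84)"
```

```text
t 6.42 pos [ 0.4509 -0.0933  0.0134] rot [ 1.7978e+02 -4.0000e-02 -8.4550e+01] q [ 32.5   9.9 -25.6 120.8   5.6  50.6 -80.9] w 0.0496 F [ 0.9  0.8 -1.9]
dp [-0.0045  0.0002  0.0014] turn [ 0.22 -0.04 -0.55]
```

Call:
carry_out(plan=[{"grip": 1,"dp": [0,0,0.003],"rotation": [0,0,0]},{"grip": 1,"dp": [0,0,0.002],"rotation": [0,0,0]},{"grip": 1,"dp": [0,0,0],"rotation": [0,0,0]},{"grip": 1,"dp": [0,0,0],"rotation": [0,0,0]}])

```text
time_s: 6.75
tool_pos: [0.4528, -0.0938, 0.0131]
tool_rot: [179.9, -0.2, -84.6]
force: [0.3, 0.2, -2.8]
grip_width: 0.0499
```

```bash
python3 -c "
from h import *
mv([.4502,-.0889,.012],-84)"
```

```text
t 6.75 pos [ 0.4528 -0.0938  0.0131] rot [179.88  -0.2  -84.59] q [ 32.4  10.  -25.5 120.7   5.9  50.4 -81.2] w 0.0499 F [ 0.3  0.2 -2.8]
dp [-0.0051  0.0021  0.0011] turn [ 0.12 -0.2  -0.59]
```

Call:
carry_out(plan=[{"grip": 1,"dp": [0,0.001,0.005],"rotation": [0,0,0]},{"grip": 1,"dp": [0,0.001,0.003],"rotation": [0,0,0]},{"grip": 1,"dp": [0,0,0.001],"rotation": [0,0,0]}])

```text
time_s: 7.0
tool_pos: [0.4545, -0.094, 0.0109]
tool_rot: [-179.9, -0.3, -84.7]
force: [-0.2, 0.6, -2.3]
grip_width: 0.05
```

```bash
python3 -c "
from h import *
mv([.4502,-.0889,.012],-84)"
```

```text
t 7.0 pos [ 0.4545 -0.094   0.0109] rot [-179.91   -0.32  -84.74] q [ 32.3  10.3 -25.5 120.8   6.1  49.9 -81.6] w 0.05 F [-0.2  0.6 -2.3]
dp [-0.0055  0.0038 -0.0011] turn [-0.09 -0.32 -0.74]
```

Call:
carry_out(plan=[{"grip": 1,"dp": [-0.003,0.006,0.001],"rotation": [0,-0.3,-0.7]},{"grip": 1,"dp": [0,0.002,0.003],"rotation": [0,0,0]},{"grip": 1,"dp": [0,0,0.003],"rotation": [0,0,0]},{"grip": 1,"dp": [0,0,0.001],"rotation": [0,0,0]}])

```text
time_s: 7.33
tool_pos: [0.4501, -0.0917, 0.0108]
tool_rot: [-179.6, -0.2, -83.9]
force: [0.2, -0.7, -0.8]
grip_width: 0.0499
```

```bash
python3 -c "
from h import *
mv([.4502,-.0889,.012],-84)"
```

```text
t 7.33 pos [ 0.4501 -0.0917  0.0108] rot [-179.6    -0.19  -83.93] q [ 32.6   9.6 -25.7 121.6   5.6  49.5 -80.4] w 0.0499 F [ 0.2 -0.7 -0.8]
dp [-0.0028 -0.0005 -0.0012] turn [-0.4  -0.19  0.07]
```

Call:
carry_out(plan=[{"grip": 0.3,"dp": [0,0,0],"rotation": [0,0,0]},{"grip": 0,"dp": [0,0,0],"rotation": [0,0,0]},{"grip": 0,"dp": [0,0,0],"rotation": [0,0,0]},{"grip": 0,"dp": [0,0,0],"rotation": [0,0,0]},{"grip": 0,"dp": [0,0,-0.01],"rotation": [0,0,0]},{"grip": 0,"dp": [0,0,-0.02],"rotation": [0,0,0]},{"grip": 0,"dp": [0,0,-0.02],"rotation": [0,0,0]},{"grip": 0,"dp": [0,0,-0.01],"rotation": [0,0,0]}])

```text
time_s: 8.0
tool_pos: [0.4446, -0.0904, 0.0689]
tool_rot: [179.9, 0.1, -83.8]
force: [0.6, -0.1, -0.1]
grip_width: 0.0861
```

Call:
carry_out(plan=[{"grip": 0,"dp": [0,0,-0.01],"rotation": [0,0,0]},{"grip": 0,"dp": [0,0,0],"rotation": [0,0,0]},{"grip": 0,"dp": [0,0,0],"rotation": [0,0,0]}])

```text
time_s: 8.25
tool_pos: [0.4463, -0.0909, 0.0824]
tool_rot: [-179.8, -0.0, -83.8]
force: [-0.7, 0.1, 0.6]
grip_width: 0.0868
```

```bash
python3 - <<'E'
from h import *
mv([.45+.03*.9945,-.0917+.03*.1045,.06],-84)
im,p=snap('wrist','w2.png')
E
```

```text
t 8.25 pos [ 0.4463 -0.0909  0.0824] rot [-1.798e+02 -1.000e-02 -8.381e+01] q [ 33.9   2.9 -26.1 118.6   1.4  58.6 -76.7] w 0.0868 F [-0.7  0.1  0.6]
dp [ 0.0012 -0.0335  0.0225] turn [-0.2  -0.01  0.19]
```

View pics/w2.png

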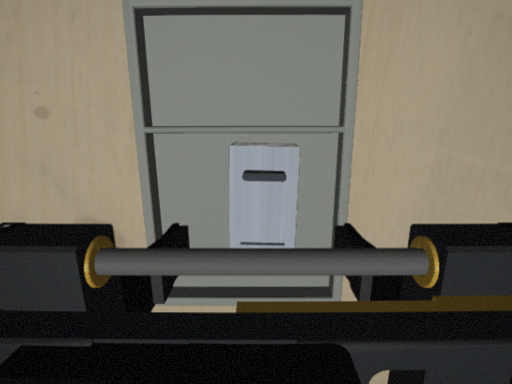

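The scoop stands straight in the long compartment with the lid shut. The rib is at (264,175), the lid's front edge at y≈144 and the divider at y≈130. I'll compute the rib, tray and scoop positions from these.

```bash
cat >> h.py <<'E'
TC=np.array([.4773,-.076]);TY=np.radians(6);TD=np.array([[np.cos(TY),-np.sin(TY)],[np.sin(TY),np.cos(TY)]])
def tray(X): return (np.atleast_2d(X)[:,:2]-TC)@TD
E
python3 - <<'E'
from h import *
p=env.camera_params('wrist')
for n,uv,z in(('lid front L,R',[(230,144),(298,144.5)],.038),('rib top c',[(264.5,174)],.052),('lid sides mid',[(230.5,200),(297,200)],.038),
  ('divider front (near) ends',[(148,132),(343,132)],.025),('far wall inner',[(145,14),(343,16)],.025),('near wall inner',[(165,297),(331,297)],.025)):
    X=onz(p,uv,z);print(n,X[:,:2].round(4).tolist(),'tray',tray(X).round(4).tolist())
E
```

```text
lid front L,R [[0.4981, -0.0646], [0.5029, -0.112]] tray [[0.0219, 0.0092], [0.0217, -0.0385]]
rib top c [[0.482, -0.0906]] tray [[0.0031, -0.015]]
lid sides mid [[0.4576, -0.0683], [0.4629, -0.1169]] tray [[-0.0188, 0.0097], [-0.0186, -0.0392]]
divider front (near) ends [[0.4992, -0.0023], [0.5149, -0.1456]] tray [[0.0295, 0.071], [0.0301, -0.0731]]
far wall inner [[0.5776, 0.0013], [0.5909, -0.1322]] tray [[0.1079, 0.0663], [0.1071, -0.0677]]
near wall inner [[0.3617, -0.0184], [0.3773, -0.1602]] tray [[-0.1089, 0.0694], [-0.1083, -0.0733]]
```

Call:
carry_out(plan=[{"grip": 0.4,"dp": [0,-0.014,0],"rotation": [0,0,0]},{"grip": 0.4,"dp": [0,-0.014,0.002],"rotation": [0,0,0]},{"grip": 0.4,"dp": [0,-0.008,0.01],"rotation": [0,0,0]},{"grip": 0.4,"dp": [0,0,0.012],"rotation": [0,0,0]},{"grip": 0.4,"dp": [0,0,0.006],"rotation": [0,0,0]},{"grip": 0.4,"dp": [0,0,0],"rotation": [0,0,0]},{"grip": 0.4,"dp": [0,0,0],"rotation": [0,0,0]}], force=8)

```text
time_s: 8.88
tool_pos: [0.48, -0.0863, 0.0459]
tool_rot: [179.8, 0.2, -83.8]
force: [-1.7, -0.5, -0.5]
grip_width: 0.054
```

```bash
python3 -c "
from h import *
mv([.481,-.0895,.044],-84)"
```

```text
t 8.88 pos [ 0.48   -0.0863  0.0459] rot [179.75   0.19 -83.83] q [ 31.9  10.3 -26.4 115.9   5.4  55.3 -81.1] w 0.054 F [-1.7 -0.5 -0.5]
dp [ 0.0033 -0.0006  0.0019] turn [0.25 0.19 0.17]
```

Call:
carry_out(plan=[{"grip": 1,"dp": [0.003,0,0.003],"rotation": [0,0,0]},{"grip": 1,"dp": [0,0,0],"rotation": [0,0,0]},{"grip": 1,"dp": [0,0,0],"rotation": [0,0,0]},{"grip": 1,"dp": [0,0,0],"rotation": [0,0,0]},{"grip": 1,"dp": [0,0,0],"rotation": [0,0,0]},{"grip": 1,"dp": [0,0,0],"rotation": [0,0,0]}])

```text
time_s: 9.38
tool_pos: [0.4797, -0.0901, 0.0435]
tool_rot: [179.8, 0.1, -83.9]
force: [-0.1, 0.7, -1.7]
grip_width: 0.0297
```

```bash
python3 -c "
from h import *
mv([.429,-.095,.044],-84)"
```

```text
t 9.38 pos [ 0.4797 -0.0901  0.0435] rot [ 1.7976e+02  1.5000e-01 -8.3880e+01] q [ 32.1  10.5 -26.2 115.9   5.6  55.  -80.9] w 0.0297 F [-0.1  0.7 -1.7]
dp [-0.0005  0.051  -0.0003] turn [0.24 0.15 0.12]
```

Call:
carry_out(plan=[{"grip": 1,"dp": [0,0.006,0],"rotation": [0,0,0]},{"grip": 1,"dp": [0,0.01,0],"rotation": [0,0,0]},{"grip": 1,"dp": [0,0.01,0],"rotation": [0,0,0]},{"grip": 1,"dp": [0,0.01,0],"rotation": [0,0,0]},{"grip": 1,"dp": [0,0.01,0],"rotation": [0,0,0]},{"grip": 1,"dp": [0,0.008,0],"rotation": [0,0,0]},{"grip": 1,"dp": [0,0,0],"rotation": [0,0,0]},{"grip": 1,"dp": [0,0,0],"rotation": [0,0,0]}])

```text
time_s: 10.05
tool_pos: [0.4181, -0.0964, 0.0434]
tool_rot: [179.7, 0.1, -83.9]
force: [1.4, -0.1, -1.9]
grip_width: 0.03
```

```bash
python3 -c "
from h import *
mv([.429,-.095,.044],-84)"
```

```text
t 10.05 pos [ 0.4181 -0.0964  0.0434] rot [ 1.7968e+02  1.2000e-01 -8.3930e+01] q [ 35.    3.3 -25.9 123.4   1.7  54.  -75.8] w 0.03 F [ 1.4 -0.1 -1.9]
dp [-0.0002 -0.011  -0.0007] turn [0.32 0.12 0.07]
```

Call:
carry_out(plan=[{"grip": 0,"dp": [0,0,0],"rotation": [0,0,0]},{"grip": 0,"dp": [0,0,0],"rotation": [0,0,0]},{"grip": 0,"dp": [0,-0.003,-0.002],"rotation": [0,0,0]},{"grip": 0,"dp": [0,-0.003,-0.003],"rotation": [0,0,0]},{"grip": 0,"dp": [0,-0.002,0],"rotation": [0,0,0]},{"grip": 0,"dp": [0,0,0],"rotation": [0,0,0]},{"grip": 0,"dp": [0,0,0],"rotation": [0,0,0]},{"grip": 0,"dp": [0,0,0],"rotation": [0,0,0]}])

```text
time_s: 10.72
tool_pos: [0.4305, -0.0956, 0.0504]
tool_rot: [179.9, 0.1, -83.9]
force: [-0.2, 0.6, -1.0]
grip_width: 0.0751
```

```bash
python3 - <<'E'
from h import *
mv([.428,-.0945,.0125],-84)
im,p=snap('wrist','w3.png')
E
```

```text
t 10.72 pos [ 0.4305 -0.0956  0.0504] rot [ 1.7994e+02  6.0000e-02 -8.3870e+01] q [ 34.6   3.9 -26.  121.8   2.1  54.7 -76.4] w 0.0751 F [-0.2  0.6 -1. ]
dp [-0.0014  0.0023  0.0379] turn [0.06 0.06 0.13]
```

View pics/w3.png

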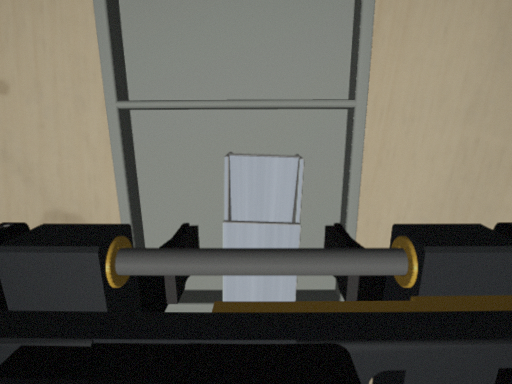

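The lid is well back: its front edge is at y≈221, the open lip at y≈155, and the ramp is visible between them. I'll measure the lip and lid edge.

```bash
python3 - <<'E'
from h import *
p=env.camera_params('wrist')
for n,uv,z in(('wall front ends',[(226,154),(301,156)],.032),('lid front',[(224,221),(301,221.5)],.038),('divider',[(115,105),(358,105)],.025)):
    X=onz(p,uv,z);print(n,X[:,:2].round(4).tolist(),'tray',tray(X).round(4).tolist())
E
```

```text
wall front ends [[0.4779, -0.0699], [0.4816, -0.1161]] tray [[0.0012, 0.006], [0.0001, -0.0403]]
lid front [[0.4363, -0.0726], [0.4412, -0.1211]] tray [[-0.0404, 0.0077], [-0.0406, -0.0411]]
divider [[0.4999, 0.0016], [0.5159, -0.1477]] tray [[0.0306, 0.0748], [0.0309, -0.0754]]
```

The numbers disagree with what I expected. The lid front is 41 mm behind the lip, so the scoop was dragged about 20 mm and the lid isn't at its stop. I'll mend this by pushing the rib back with closed fingers, which is a lighter, unconstrained contact.

Call:
carry_out(plan=[{"grip": 1,"dp": [0,0,-0.012],"rotation": [0,0,0]},{"grip": 1,"dp": [0,-0.006,-0.006],"rotation": [0,0,0]},{"grip": 1,"dp": [0,-0.008,0],"rotation": [0,0,0]},{"grip": 1,"dp": [0,0,0],"rotation": [0,0,0]},{"grip": 1,"dp": [0,0,0],"rotation": [0,0,0]},{"grip": 1,"dp": [0,0,0],"rotation": [0,0,0]},{"grip": 1,"dp": [0,0,0],"rotation": [0,0,0]},{"grip": 1,"dp": [0,0,0],"rotation": [0,0,0]}])

```text
time_s: 11.43
tool_pos: [0.4449, -0.0936, 0.0671]
tool_rot: [179.8, 0.2, -83.9]
force: [-0.1, 0.4, -1.1]
grip_width: 0.0415
```

```bash
python3 -c "
from h import *
mv([.444,-.0945,.0445],-84)
print(tray(env.get_obs()['tool_pos']))"
```

```text
t 11.43 pos [ 0.4449 -0.0936  0.0671] rot [ 1.798e+02  1.500e-01 -8.387e+01] q [ 34.2   4.4 -26.3 119.1   2.2  57.2 -77. ] w 0.0415 F [-0.1  0.4 -1.1]
dp [0.0009 0.0009 0.0226] turn [0.2  0.15 0.13]
[[-0.03407173 -0.01410172]]
```

Call:
carry_out(plan=[{"grip": 1,"dp": [0,0,0.006],"rotation": [0,0,0]},{"grip": 1,"dp": [0,0,0.008],"rotation": [0,0,0]},{"grip": 1,"dp": [0,0,0.006],"rotation": [0,0,0]},{"grip": 1,"dp": [0,0,0.002],"rotation": [0,0,0]},{"grip": 1,"dp": [0,0,0],"rotation": [0,0,0]},{"grip": 1,"dp": [0,0,0],"rotation": [0,0,0]},{"grip": 1,"dp": [0,0,0],"rotation": [0,0,0]}])

```text
time_s: 12.02
tool_pos: [0.4428, -0.0933, 0.041]
tool_rot: [179.6, 0.2, -83.9]
force: [-0.4, 0.0, -0.0]
grip_width: 0.0012
```

```bash
python3 -c "
from h import *
mv([.444,-.0945,.0445],-84)
print(tray(env.get_obs()['tool_pos']))"
```

```text
t 12.02 pos [ 0.4428 -0.0933  0.041 ] rot [179.6    0.22 -83.88] q [ 33.9   6.6 -26.2 120.5   3.4  54.1 -78.1] w 0.0012 F [-0.4  0.  -0. ]
dp [ 0.0013 -0.0011 -0.0035] turn [0.4  0.22 0.12]
[[-0.03614015 -0.01364472]]
```

Call:
carry_out(plan=[{"grip": 1,"dp": [0,0.004,-0.003],"rotation": [0.3,0,0]},{"grip": 1,"dp": [0,0.005,-0.001],"rotation": [0,0,0]},{"grip": 1,"dp": [0,0.005,0],"rotation": [0,0,0]},{"grip": 1,"dp": [0,0.005,0],"rotation": [0,0,0]},{"grip": 1,"dp": [0,0.005,0],"rotation": [0,0,0]},{"grip": 1,"dp": [0,0.005,0],"rotation": [0,0,0]},{"grip": 1,"dp": [0,0,0],"rotation": [0,0,0]},{"grip": 1,"dp": [0,0,0],"rotation": [0,0,0]}])

```text
time_s: 12.68
tool_pos: [0.4119, -0.0972, 0.0469]
tool_rot: [-179.9, 0.1, -83.9]
force: [1.9, 0.5, 0.9]
grip_width: 0.0004
```

```bash
cat > meas.py <<'E'
from h import *
mv([.444,-.0945,.0445],-84)
im,p=snap('wrist','w_%d.png'%int(env.get_obs()['time_s']*100))
print('tcp tray',tray(env.get_obs()['tool_pos']).round(4))
# vertical profile of brightness along scoop middle
u0,u1=[proj(p,[[*(TC+TD@[x,-.016]),z] for x,z in((.03,.032),(-.03,.032))])][0]
g=cv2.GaussianBlur(im,(3,3),0).astype(int).mean(2)
u=int((u0[0]+u1[0])/2)
for du in(-12,12):
    c=g[60:245,u+du-5:u+du+6].mean(1);d=np.diff(c)
    i=[k for k in range(1,len(d)-1) if abs(d[k])>7 and abs(d[k])>=abs(d[k-1]) and abs(d[k])>abs(d[k+1])]
    print(u+du,[(k+60.5,round(d[k]),tray(onz(p,[(u+du,k+60.5)],z))[0,0].round(4)) for k in i for z in (.026,.038)])
E
python3 meas.py
```

```text
t 12.68 pos [ 0.4119 -0.0972  0.0469] rot [-1.7985e+02  1.1000e-01 -8.3920e+01] q [ 35.5   1.8 -25.8 124.4   0.8  53.9 -74.7] w 0.0004 F [1.9 0.5 0.9]
dp [ 0.0007 -0.0322  0.0025] turn [-0.15  0.11  0.08]
tcp tray [[-0.0672 -0.0142]]
250 [(65.5, -13, np.float64(0.034)), (65.5, -13, np.float64(0.0319)), (67.5, 8, np.float64(0.0329)), (67.5, 8, np.float64(0.0309)), (74.5, -25, np.float64(0.029)), (74.5, -25, np.float64(0.0273)), (79.5, 40, np.float64(0.0263)), (79.5, 40, np.float64(0.0247)), (132.5, -10, np.float64(-0.0044)), (132.5, -10, np.float64(-0.004)), (135.5, 20, np.float64(-0.0062)), (135.5, 20, np.float64(-0.0056)), (223.5, -51, np.float64(-0.0636)), (223.5, -51, np.float64(-0.0593))]
274 [(65.5, -15, np.float64(0.034)), (65.5, -15, np.float64(0.0319)), (67.5, 10, np.float64(0.0329)), (67.5, 10, np.float64(0.0309)), (74.5, -25, np.float64(0.0291)), (74.5, -25, np.float64(0.0273)), (79.5, 37, np.float64(0.0263)), (79.5, 37, np.float64(0.0247)), (132.5, -11, np.float64(-0.0043)), (132.5, -11, np.float64(-0.0039)), (135.5, 23, np.float64(-0.0062)), (135.5, 23, np.float64(-0.0056)), (223.5, -53, np.float64(-0.0636)), (223.5, -53, np.float64(-0.0593))]
```

The lid front at tray x −59 mm against the lip at −5 mm gives a lid opening of about 54 mm, so it is at its stop. The fingers are at scoop x≈−12, so I'll open here, go straight down and pinch lid and body together.

Call:
carry_out(plan=[{"grip": 0,"dp": [0,-0.002,0],"rotation": [0,0,0]},{"grip": 0,"dp": [0,0,0],"rotation": [0,0,0]},{"grip": 0,"dp": [0,0,0],"rotation": [0,0,0]},{"grip": 0,"dp": [0,0,0],"rotation": [0,0,0]},{"grip": 0,"dp": [0,0,0],"rotation": [0,0,0]},{"grip": 0,"dp": [0,0,0],"rotation": [0,0,0]},{"grip": 0,"dp": [0,0,0],"rotation": [0,0,0]},{"grip": 0,"dp": [0,0,0],"rotation": [0,0,0]}])

```text
time_s: 13.4
tool_pos: [0.4142, -0.0966, 0.0464]
tool_rot: [-179.9, 0.2, -83.9]
force: [-0.6, 0.5, -0.6]
grip_width: 0.0459
```

Call:
carry_out(plan=[{"grip": 0,"dp": [0,0,0],"rotation": [0,0,0]},{"grip": 0,"dp": [0,0,0],"rotation": [0,0,0]},{"grip": 0,"dp": [0,0,0],"rotation": [0,0,0]},{"grip": 0,"dp": [0,0,0],"rotation": [0,0,0]}])

```text
time_s: 13.73
tool_pos: [0.4142, -0.0966, 0.0464]
tool_rot: [-179.9, 0.2, -83.9]
force: [-0.4, -0.3, -0.4]
grip_width: 0.0725
```

```bash
python3 meas.py | cut -c1-400
```

```text
t 13.73 pos [ 0.4142 -0.0966  0.0464] rot [-1.7995e+02  1.7000e-01 -8.3870e+01] q [ 35.4   2.2 -25.8 124.    1.   54.  -74.9] w 0.0725 F [-0.4 -0.3 -0.4]
dp [ 0.0011 -0.0299  0.002 ] turn [-0.05  0.17  0.13]
tcp tray [[-0.0649 -0.0139]]
251 [(69.5, -16, np.float64(0.034)), (69.5, -16, np.float64(0.032)), (71.5, 12, np.float64(0.0329)), (71.5, 12, np.float64(0.031)), (78.5, -25, np.float64(0.029)), (78.5, -25, np.float64(0.0274)), (82.5, 32, np.float64(0.0268)), (82.5, 32, np.float64(0.0253)), (136.5, -11, np.float64(-0.0045)), (136.5, -11, np.float64(-0.0039)), (139.5, 20, np.float64(-0.0063)), (139.5, 20, np.float64(-0.0056)), (
275 [(69.5, -14, np.float64(0.034)), (69.5, -14, np.float64(0.0321)), (71.5, 10, np.float64(0.0329)), (71.5, 10, np.float64(0.0311)), (78.5, -24, np.float64(0.0291)), (78.5, -24, np.float64(0.0275)), (82.5, 34, np.float64(0.0268)), (82.5, 34, np.float64(0.0254)), (136.5, -10, np.float64(-0.0044)), (136.5, -10, np.float64(-0.0038)), (139.5, 23, np.float64(-0.0063)), (139.5, 23, np.float64(-0.0055))
```

Call:
carry_out(plan=[{"grip": 0,"dp": [0.003,0.005,0.002],"rotation": [0,0,0]},{"grip": 0,"dp": [0,0,0.012],"rotation": [0,0,0]},{"grip": 0,"dp": [0,0,0.012],"rotation": [0,0,0]},{"grip": 0,"dp": [0,0,0.008],"rotation": [0,0,0]},{"grip": 0,"dp": [0,0,0.001],"rotation": [0,0,0]},{"grip": 0,"dp": [0,0,0],"rotation": [0,0,0]}])

```text
time_s: 14.28
tool_pos: [0.4085, -0.1016, 0.0102]
tool_rot: [-179.9, 0.1, -83.9]
force: [0.2, -0.5, 0.5]
grip_width: 0.0868
```

```bash
python3 -c "
from h import *
mv([*(TC+TD@[-.068,-.016]),.012],-84)"
```

```text
t 14.28 pos [ 0.4085 -0.1016  0.0102] rot [-1.7992e+02  1.1000e-01 -8.3900e+01] q [ 35.4   5.3 -25.5 126.2   2.8  49.  -75.8] w 0.0868 F [ 0.2 -0.5  0.5]
dp [-0.0023 -0.0031 -0.0018] turn [-0.08  0.11  0.1 ]
```

Call:
carry_out(plan=[{"grip": 0.4,"dp": [-0.002,-0.003,-0.003],"rotation": [0,0,0]},{"grip": 0.4,"dp": [0,0,0],"rotation": [0,0,0]},{"grip": 0.4,"dp": [0,0,0],"rotation": [0,0,0]},{"grip": 0.38,"dp": [0,0,0],"rotation": [0,0,0]}], force=40)

```text
time_s: 14.62
tool_pos: [0.4124, -0.0993, 0.0147]
tool_rot: [-179.8, 0.1, -83.9]
force: [-0.1, -0.0, -0.0]
grip_width: 0.0678
```

```bash
python3 -c "
from h import *
mv([*(TC+TD@[-.068,-.016]),.012],-84)"
```

```text
t 14.62 pos [ 0.4124 -0.0993  0.0147] rot [-1.7983e+02  7.0000e-02 -8.3890e+01] q [ 35.1   5.1 -25.7 125.7   2.8  49.6 -76.1] w 0.0678 F [-0.1 -0.  -0. ]
dp [-0.0004  0.001   0.0027] turn [-0.17  0.07  0.11]
```

Call:
carry_out(plan=[{"grip": 1,"dp": [0,0.001,0.004],"rotation": [0,0,0]},{"grip": 1,"dp": [0,0,0],"rotation": [0,0,0]},{"grip": 1,"dp": [0,0,0],"rotation": [0,0,0]},{"grip": 1,"dp": [0,0,0],"rotation": [0,0,0]},{"grip": 1,"dp": [0,0,0],"rotation": [0,0,0]},{"grip": 1,"dp": [0,0,0],"rotation": [0,0,0]}])

```text
time_s: 15.12
tool_pos: [0.4122, -0.0993, 0.0113]
tool_rot: [-179.7, 0.0, -83.9]
force: [-0.4, 1.4, 0.9]
grip_width: 0.0495
```

```bash
python3 -c "
from h import *
mv([*(TC+TD@[-.068,-.016]),.08],-84)"
```

```text
t 15.12 pos [ 0.4122 -0.0993  0.0113] rot [-1.7972e+02  4.0000e-02 -8.3890e+01] q [ 35.1   5.4 -25.7 125.9   2.9  49.  -76.3] w 0.0495 F [-0.4  1.4  0.9]
dp [-0.0004  0.0005 -0.0687] turn [-0.28  0.04  0.11]
```

Call:
carry_out(plan=[{"grip": 1,"dp": [0,0,-0.012],"rotation": [0,0,0]},{"grip": 1,"dp": [0,0,-0.02],"rotation": [0,0,0]},{"grip": 1,"dp": [0,0,-0.02],"rotation": [0,0,0]},{"grip": 1,"dp": [0,-0.004,-0.018],"rotation": [0,0,0]},{"grip": 1,"dp": [0,-0.012,-0.005],"rotation": [0,0,0]},{"grip": 1,"dp": [0,-0.012,0],"rotation": [0,0,0]},{"grip": 1,"dp": [0,-0.01,0],"rotation": [0,0,0]},{"grip": 1,"dp": [0,0,0],"rotation": [0,0,0]}])

```text
time_s: 15.78
tool_pos: [0.4455, -0.0954, 0.0855]
tool_rot: [179.7, 0.2, -83.9]
force: [-0.5, -0.6, -2.5]
grip_width: 0.0498
```

```bash
python3 -c "
from h import *
mv([*(TC+TD@[-.0,-.016]),.085],-84)"
```

```text
t 15.78 pos [ 0.4455 -0.0954  0.0855] rot [ 1.7972e+02  1.7000e-01 -8.3940e+01] q [ 34.8   3.1 -26.4 118.    1.5  59.6 -76.3] w 0.0498 F [-0.5 -0.6 -2.5]
dp [ 0.0001 -0.0337  0.0003] turn [0.28 0.17 0.06]
```

Call:
carry_out(plan=[{"grip": 1,"dp": [0,-0.008,0],"rotation": [-1,0,0]},{"grip": 1,"dp": [0,-0.012,0],"rotation": [-2,0,0]},{"grip": 1,"dp": [0,-0.01,0],"rotation": [-2.5,0,0]},{"grip": 1,"dp": [0,-0.004,0],"rotation": [-2.5,0,0]},{"grip": 1,"dp": [0,0,0],"rotation": [-2,0,0]},{"grip": 1,"dp": [0,0,0],"rotation": [0,0,0]},{"grip": 1,"dp": [0,0,0],"rotation": [0,0,0]}])

```text
time_s: 16.37
tool_pos: [0.4737, -0.0922, 0.078]
tool_rot: [168.5, 0.4, -84.0]
force: [0.2, -0.0, -3.0]
grip_width: 0.0494
```

```bash
cat > st.py <<'E'
from h import *
mv([*(TC+TD@[-.0,-.016]),.083],-84)
o=env.get_obs();R=Ro.from_euler('xyz',o['tool_rot'],degrees=True).as_matrix();P=o['tool_pos']
sx,sy,sz=-R[:,1],-R[:,0],-R[:,2]
A=P+.0125*sx-.0075*sz
print('tilt',np.degrees(np.arcsin(-sx[2])).round(1),'roll',np.degrees(np.arcsin(sy[2])).round(1))
for n,l in(('corner',[.05,0]),('lip',[.05,.022]),('rear',[-.05,0])):
    X=A+l[0]*sx+l[1]*sz;print(n,'tray',tray(X).round(4),'z',X[2].round(4))
E
python3 st.py
```

```text
t 16.37 pos [ 0.4737 -0.0922  0.078 ] rot [168.53   0.36 -83.98] q [ 29.8  16.  -26.8 106.1   9.1  71.2 -84.5] w 0.0494 F [ 0.2 -0.  -3. ]
dp [ 0.0003 -0.0041 -0.0059] turn [11.47  0.36  0.06]
tilt 11.5 roll 0.4
corner tray [[ 0.0545 -0.0156]] z 0.0582
lip tray [[ 0.0589 -0.0157]] z 0.0798
rear tray [[-0.0435 -0.0157]] z 0.0781
```

Call:
carry_out(plan=[{"grip": 1,"dp": [0,-0.002,-0.003],"rotation": [-2.5,0,0]},{"grip": 1,"dp": [0,-0.002,-0.003],"rotation": [-3,0,0]},{"grip": 1,"dp": [0,0,-0.002],"rotation": [-3,0,0]},{"grip": 1,"dp": [0,0,-0.002],"rotation": [-3,0,0]},{"grip": 1,"dp": [0,0,-0.002],"rotation": [-3,0,0]},{"grip": 1,"dp": [0,0,-0.002],"rotation": [-3,0,0]},{"grip": 1,"dp": [0,0,0],"rotation": [-3,0,0]},{"grip": 1,"dp": [0,0,0],"rotation": [0,0,0]}])

```text
time_s: 17.03
tool_pos: [0.4746, -0.0942, 0.0893]
tool_rot: [147.2, 0.3, -84.2]
force: [0.2, 0.7, -2.7]
grip_width: 0.0499
```

```bash
python3 st.py
```

```text
t 17.03 pos [ 0.4746 -0.0942  0.0893] rot [147.16   0.29 -84.19] q [ 22.4  32.2 -24.4  89.3  14.3  94.5 -89.7] w 0.0499 F [ 0.2  0.7 -2.7]
dp [-0.0018 -0.0072  0.0028] turn [32.84  0.33 -0.1 ]
tilt 32.8 roll 0.3
corner tray [[ 0.0439 -0.0178]] z 0.0491
lip tray [[ 0.0558 -0.0179]] z 0.0676
rear tray [[-0.0401 -0.0178]] z 0.1033
```

Call:
carry_out(plan=[{"grip": 1,"dp": [0,0,0.002],"rotation": [-3,0,0]},{"grip": 1,"dp": [0,0,0.002],"rotation": [-3,0,0]},{"grip": 1,"dp": [0,0,0],"rotation": [0,0,0]},{"grip": 1,"dp": [0,0,0],"rotation": [0,0,0]},{"grip": 1,"dp": [0,0,0],"rotation": [0,0,0]},{"grip": 1,"dp": [0,0,0],"rotation": [0,0,0]},{"grip": 1,"dp": [0,0,0],"rotation": [0,0,0]},{"grip": 1,"dp": [0,0,0],"rotation": [0,0,0]}])

```text
time_s: 17.7
tool_pos: [0.47, -0.0962, 0.0876]
tool_rot: [141.8, 0.2, -84.3]
force: [0.7, -0.0, -2.9]
grip_width: 0.0491
```

```bash
python3 st.py; python3 - <<'E'
from h import *
a,_=snap('side');b,_=snap('top')
cv2.imwrite('pics/s1.png',np.vstack([cv2.resize(a[200:290,190:340],(600,360),interpolation=2),cv2.resize(b[135:190,150:260],(480,240),interpolation=2).copy() if 0 else cv2.resize(b[140:200,150:300],(600,240),interpolation=2)])[:,:,::-1])
E
```

```text
t 17.7 pos [ 0.47   -0.0962  0.0876] rot [141.78   0.24 -84.31] q [ 21.   36.  -23.6  86.3  15.1  99.3 -90.4] w 0.0491 F [ 0.7 -0.  -2.9]
dp [-0.0033 -0.0102 -0.0022] turn [38.22  0.34 -0.22]
tilt 38.2 roll 0.2
corner tray [[ 0.0351 -0.0194]] z 0.043
lip tray [[ 0.0487 -0.0195]] z 0.0603
rear tray [[-0.0435 -0.0192]] z 0.1049
```

View pics/s1.png

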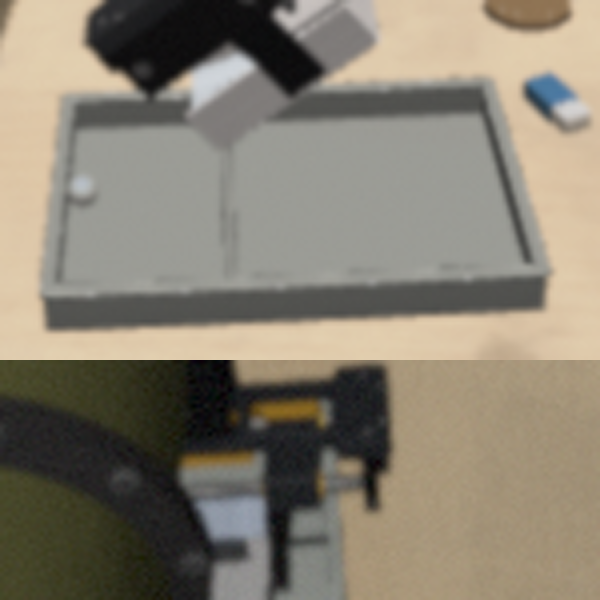

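The ball (side crop (82,188)) lies at the far wall of the short compartment. Untilting and going back now.

Call:
carry_out(plan=[{"grip": 1,"dp": [0,0.002,-0.003],"rotation": [3,0,0]},{"grip": 1,"dp": [0,0.004,-0.003],"rotation": [5,0,0]},{"grip": 1,"dp": [0,0.006,-0.002],"rotation": [6,0,0]},{"grip": 1,"dp": [0,0.007,0],"rotation": [6,0,0]},{"grip": 1,"dp": [0,0.008,0],"rotation": [6,0,0]},{"grip": 1,"dp": [0,0.008,0],"rotation": [5,0,0]},{"grip": 1,"dp": [0,0.006,0],"rotation": [2.5,0,0]},{"grip": 1,"dp": [0,0,0],"rotation": [0,0,0]}])

```text
time_s: 18.47
tool_pos: [0.4352, -0.0988, 0.1067]
tool_rot: [176.6, 0.1, -84.3]
force: [0.0, -0.2, -3.1]
grip_width: 0.0496
```

Call:
carry_out(plan=[{"grip": 1,"dp": [0,0,0],"rotation": [0,0,0]},{"grip": 1,"dp": [0,0,0],"rotation": [0,0,0]}])

```text
time_s: 18.63
tool_pos: [0.4345, -0.0993, 0.1078]
tool_rot: [176.6, -0.0, -84.3]
force: [-0.4, -0.1, -2.3]
grip_width: 0.0495
```

```bash
sed -i 's/\[-.0,-.016\]),.083/[-.057,-.015]),.0115/' st.py; python3 st.py
```

```text
t 18.63 pos [ 0.4345 -0.0993  0.1078] rot [176.58  -0.   -84.33] q [ 35.6   2.7 -27.2 115.6   2.3  65.4 -77. ] w 0.0495 F [-0.4 -0.1 -2.3]
dp [-0.0037  0.0062  0.0969] turn [ 3.42  0.01 -0.33]
tilt 3.4 roll -0.0
corner tray [[ 0.0169 -0.0191]] z 0.0966
lip tray [[ 0.0182 -0.0191]] z 0.1186
rear tray [[-0.0829 -0.0185]] z 0.1026
```

Call:
carry_out(plan=[{"grip": 1,"dp": [-0.003,0.004,0.01],"rotation": [2.4,0,-0.3]},{"grip": 1,"dp": [0,0,0.016],"rotation": [0.8,0,0]},{"grip": 1,"dp": [0,0,0.018],"rotation": [0,0,0]},{"grip": 1,"dp": [0,0,0.016],"rotation": [0,0,0]},{"grip": 1,"dp": [0,0,0.01],"rotation": [0,0,0]},{"grip": 1,"dp": [0,0,0],"rotation": [0,0,0]},{"grip": 1,"dp": [0,0,0],"rotation": [0,0,0]}])

```text
time_s: 19.22
tool_pos: [0.4368, -0.0924, 0.0351]
tool_rot: [179.7, 0.4, -83.5]
force: [-0.0, -0.6, -2.2]
grip_width: 0.0494
```

```bash
python3 st.py
```

```text
t 19.22 pos [ 0.4368 -0.0924  0.0351] rot [179.72   0.42 -83.53] q [ 35.2   6.4 -27.4 121.5   3.3  53.2 -77.5] w 0.0494 F [-0.  -0.6 -2.2]
dp [0.003  0.0149 0.0237] turn [0.29 0.42 0.47]
tilt 0.3 roll 0.4
corner tray [[ 0.0204 -0.0115]] z 0.0273
lip tray [[ 0.0206 -0.0117]] z 0.0493
rear tray [[-0.0795 -0.0123]] z 0.0278
```

Call:
carry_out(plan=[{"grip": 1,"dp": [0.002,0.008,0.002],"rotation": [0.3,0.4,0.4]},{"grip": 1,"dp": [0,0.005,0.005],"rotation": [0,0,0]},{"grip": 1,"dp": [0,0,0.007],"rotation": [0,0,0]},{"grip": 1,"dp": [0,0,0.005],"rotation": [0,0,0]},{"grip": 1,"dp": [0,0,0],"rotation": [0,0,0]},{"grip": 1,"dp": [0,0,0],"rotation": [0,0,0]}])

```text
time_s: 19.72
tool_pos: [0.4252, -0.0963, 0.0164]
tool_rot: [-179.8, -0.1, -83.9]
force: [-0.8, 0.6, -2.4]
grip_width: 0.0498
```

```bash
python3 st.py
```

```text
t 19.72 pos [ 0.4252 -0.0963  0.0164] rot [-1.7981e+02 -8.0000e-02 -8.3940e+01] q [ 35.5   6.5 -27.1 124.1   3.9  50.  -77.9] w 0.0498 F [-0.8  0.6 -2.4]
dp [0.0003 0.0031 0.0049] turn [-0.2  -0.08  0.07]
tilt -0.2 roll -0.1
corner tray [[ 0.0086 -0.0147]] z 0.0091
lip tray [[ 0.0085 -0.0146]] z 0.0311
rear tray [[-0.0914 -0.0148]] z 0.0088
```

Call:
carry_out(plan=[{"grip": 1,"dp": [0,0,0.004],"rotation": [0,0,0]},{"grip": 1,"dp": [0,0,0.003],"rotation": [0,0,0]},{"grip": 1,"dp": [0,0,0.002],"rotation": [0,0,0]},{"grip": 1,"dp": [0,0,0.001],"rotation": [0,0,0]}])

```text
time_s: 20.05
tool_pos: [0.426, -0.0966, 0.0113]
tool_rot: [-180.0, -0.2, -84.0]
force: [-2.2, 0.2, 2.0]
grip_width: 0.0496
```

```bash
python3 st.py
```

```text
t 20.05 pos [ 0.426  -0.0966  0.0113] rot [-1.7998e+02 -1.6000e-01 -8.3990e+01] q [ 35.3   7.2 -27.1 124.1   4.5  49.5 -78.5] w 0.0496 F [-2.2  0.2  2. ]
dp [-0.0002  0.0039 -0.0002] turn [-0.02 -0.16  0.01]
tilt -0.0 roll -0.2
corner tray [[ 0.0094 -0.0152]] z 0.0038
lip tray [[ 0.0093 -0.0151]] z 0.0258
rear tray [[-0.0906 -0.0152]] z 0.0038
```

Contact (Fz +2). Releasing and rising.

Call:
carry_out(plan=[{"grip": 0,"dp": [0,0,0],"rotation": [0,0,0]},{"grip": 0,"dp": [0,0,0],"rotation": [0,0,0]},{"grip": 0,"dp": [0,0,0],"rotation": [0,0,0]},{"grip": 0,"dp": [0,0,0],"rotation": [0,0,0]},{"grip": 0,"dp": [0,0,0],"rotation": [0,0,0]},{"grip": 0,"dp": [0,0,-0.01],"rotation": [0,0,0]},{"grip": 0,"dp": [0,0,-0.015],"rotation": [0,0,0]},{"grip": 0,"dp": [0,0,-0.02],"rotation": [0,0,0]}])

```text
time_s: 20.72
tool_pos: [0.4246, -0.0957, 0.0558]
tool_rot: [179.8, 0.0, -84.0]
force: [0.9, 0.1, -0.0]
grip_width: 0.0861
```

Call:
carry_out(plan=[{"grip": 0,"dp": [0,0,-0.03],"rotation": [0,0,0]},{"grip": 0,"dp": [0,0,-0.03],"rotation": [0,0,0]},{"grip": 0,"dp": [0,0,-0.03],"rotation": [0,0,0]},{"grip": 0,"dp": [0,0,-0.02],"rotation": [0,0,0]},{"grip": 0,"dp": [0,0,0],"rotation": [0,0,0]},{"grip": 0,"dp": [0,0,0],"rotation": [0,0,0]},{"grip": 0,"dp": [0,0,0],"rotation": [0,0,0]}])

```text
time_s: 21.3
tool_pos: [0.4265, -0.0951, 0.1785]
tool_rot: [-179.7, -0.2, -83.9]
force: [0.8, 0.3, 0.8]
grip_width: 0.0869
```

```bash
python3 - <<'E'
from h import *
mv([.43,-.09,.15],-84)
a,_=snap('side');w,_=snap('wrist')
cv2.imwrite('pics/s2.png',np.vstack([cv2.resize(a[200:290,190:340],(500,300),interpolation=2),cv2.resize(w[:300],(500,293))])[:,:,::-1])
E
```

```text
t 21.3 pos [ 0.4265 -0.0951  0.1785] rot [-179.71   -0.18  -83.85] q [ 37.2  -5.9 -26.3 114.4  -2.7  70.5 -72. ] w 0.0869 F [0.8 0.3 0.8]
dp [-0.0048 -0.0039  0.0285] turn [-0.29 -0.18  0.15]
```

View pics/s2.png

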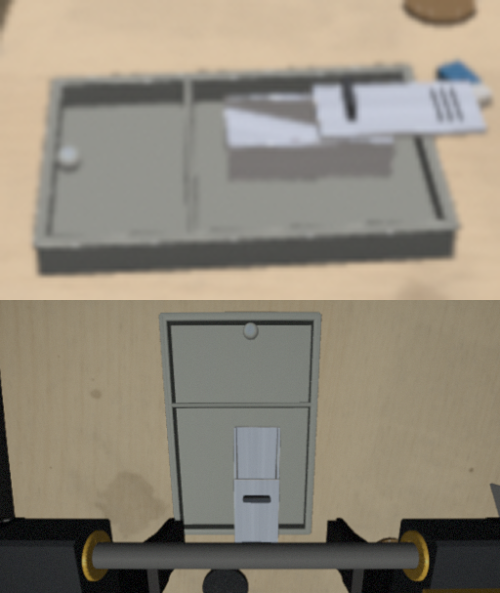

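The scoop stands flat in the long compartment with its lid back. The ball (side crop (68,157), wrist crop (250,330)) rests in the short compartment, and the gripper is clear. Handing in.

```bash
python3 -c "
from h import *
print(env.sign_off())"
```

```text
the job is handed in; nothing more can be done
None
```

The job is done and handed in at about 21 s of the 58 s allowed. I took the left of the two scoops, pinched lid and body together, and stood it in the long compartment with the lid shut. I then slid the lid back by its rib, tipped the scoop about 38° over the short compartment, and stood it upright in the long compartment again.

- **Last checks:** the side and wrist pictures show the ball resting in the short compartment. The scoop stands flat in the long one with its lid back, and the gripper is open about 0.14 m above it.
- **What disagreed:** the first pull on the rib, with the fingers pinching it, opened the lid only about 41 mm and dragged the scoop about 20 mm back. A second push on the rib with closed fingers took the lid to about 54 mm, near its 55 mm stop, and moved the scoop back about another 5 mm.

The scoop stayed inside the long compartment throughout. The wrist force was no more than a few N in every reading, but I only read it at the end of each move call.

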